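# Roll-test two dilators and reject the bent one

### The job

One of the two steel dilators on the roll-test plate is slightly bent. Press lightly (about 5 N) on the middle of each with a fingertip, first the one nearer the robot and then the other, and roll it on the plate back and forth by a good quarter turn or more to feel which one rises and wobbles; never press a dilator with 10 N or more. Then lay the bent one flat in the red reject tray without dropping it, leave the true one on the plate, and do not disturb the other things on the bench.

Things in the scene. Friction and masses are not known exactly. Their poses are not given: they have to be found in the camera images.
- dilator_a_mid (a point): Centre (half-way along, on the rod's own axis) of one dilator: a steel rod with rounded ends, 12 mm thick, 140 mm long, about 120 g, along its own y axis; its z axis is up at the start. Both dilators look alike and either may be the bent one; which is nearer varies. They lie across the plate, along its y, 38 to 50 mm either side of its middle in x, and roll along its x.
- dilator_b_mid (a point): The same point of the other dilator. The bent one is a shallow bow: its middle is 4 mm off the line of its ends. Left free it lies with the bow flat on the plate; rolled a quarter turn one way its middle rises 4 mm above a true rod's, the other way the middle stays down and the ends rise. A fingertip moving along the plate's x rolls a rod half as far as it moves itself.
- stand: Fixed grey foot of the roll-test stand, 200 mm (its x) by 180 mm (its y), 12 mm thick, origin at the centre of its underside on the bench, z up. It carries the plate. Its place and yaw vary.
- plate: Dark flat steel plate 200 (x) by 180 (y) by 12 mm on rubber mounts above the foot; origin at the centre of its underside. Flat top 12 mm above the origin, 44 mm above the bench, with a lip 4 mm high and 5 mm wide round its edge. It gives straight down about 1 mm per 7 N and does not tilt. Pressing a dilator with more than 10 N is too hard; 4 to 6 N is a good press, under 2.5 N is too light to count.
- reject_tray: Red open plastic tray, fixed to the bench, outside 200 mm (its x) by 120 mm (its y), 28 mm high, walls and floor 3 mm; origin at the centre of its underside. To the left or right of the plate.
- pan: Loose steel instrument pan, empty, 200 x 120 x 40 mm, origin at the centre of its underside, on the other side of the plate. Leave alone.
- vial_holder: Loose amber glass vial holder, a cup 56 mm across and 55 mm high, origin at the centre of its underside, beyond the plate. Leave alone.
- trocar_sleeve: Loose chrome trocar sleeve, a tube 22 mm across and 75 mm high standing upright, origin at the centre of its underside, beyond the plate. Leave alone.
- container_handle: Loose blue plastic U-shaped container handle 110 mm long and 14 mm high, lying flat, origin on its underside, beyond the plate. Leave alone.
Not all that is in view belongs to the job. What is shaped like the part that bears dilator_a_mid but pink is not meant. Leave any brown look-alike of the part that bears dilator_b_mid alone.

How it is judged:
On the way, in this order (a step that is already met when the one before it is completed fails the run):
1. the dilator on the half of the plate nearer the robot has been rolled about a quarter turn (over 75 degrees from its start) under at least 2.5 N from the fingers (((x of dilator_a_mid in the frame of stand below 0 m and angle between dilator_a_mid's own z axis and vertical above 1.3 rad and contact force between the fingers and dilator_a above 2.5 N and contact force between dilator_a and plate above 2.5 N) or (x of dilator_b_mid in the frame of stand below 0 m and angle between dilator_b_mid's own z axis and vertical above 1.3 rad and contact force between the fingers and dilator_b above 2.5 N and contact force between dilator_b and plate above 2.5 N))), for 0.05 s.
2. the dilator on the farther half has been rolled likewise (((x of dilator_a_mid in the frame of stand above 0 m and angle between dilator_a_mid's own z axis and vertical above 1.3 rad and contact force between the fingers and dilator_a above 2.5 N and contact force between dilator_a and plate above 2.5 N) or (x of dilator_b_mid in the frame of stand above 0 m and angle between dilator_b_mid's own z axis and vertical above 1.3 rad and contact force between the fingers and dilator_b above 2.5 N and contact force between dilator_b and plate above 2.5 N))), for 0.05 s.
At the end, for the whole second after the job is handed in: The bent dilator lies flat (within about 5 degrees) and still on the floor of the red reject tray, its middle within the tray's walls; the true dilator lies still on the plate, inside its edges (((x of dilator_a_mid in the frame of dilator_a above 0.0015 m and x of dilator_a_mid in the frame of reject_tray between -0.085 and 0.085 m and y of dilator_a_mid in the frame of reject_tray between -0.055 and 0.055 m and z of dilator_a_mid in the frame of reject_tray between 0.003 and 0.016 m and angle between dilator_a_mid's own y axis and vertical between 1.47 and 1.67 rad and x of dilator_b_mid in the frame of plate between -0.1 and 0.1 m and y of dilator_b_mid in the frame of plate between -0.09 and 0.09 m and z of dilator_b_mid in the frame of plate between 0.012 and 0.025 m) or (x of dilator_b_mid in the frame of dilator_b above 0.0015 m and x of dilator_b_mid in the frame of reject_tray between -0.085 and 0.085 m and y of dilator_b_mid in the frame of reject_tray between -0.055 and 0.055 m and z of dilator_b_mid in the frame of reject_tray between 0.003 and 0.016 m and angle between dilator_b_mid's own y axis and vertical between 1.47 and 1.67 rad and x of dilator_a_mid in the frame of plate between -0.1 and 0.1 m and y of dilator_a_mid in the frame of plate between -0.09 and 0.09 m and z of dilator_a_mid in the frame of plate between 0.012 and 0.025 m)) and linear speed of each of dilator_a, dilator_b below 0.02 m/s); the robot touches nothing.
It fails at once if a dilator is pressed with more than about 10 N (its load on the plate, with its own weight of 1.2 N, passes 11.2 N) (contact force between any of dilator_a, dilator_b and plate above 11.2 N).
It fails at once if a dilator is dropped (free of the fingers and faster than 0.6 m/s) ((linear speed of dilator_a above 0.6 m/s and contact force between the fingers and dilator_a below 0.05 N) or (linear speed of dilator_b above 0.6 m/s and contact force between the fingers and dilator_b below 0.05 N)).
It fails at once if the pan, vial holder, trocar sleeve or container handle is moved by more than 15 mm (distance of any of pan, vial_holder, trocar_sleeve, container_handle from where it was at the start of the episode above 0.015 m).
It also fails if it takes over 72 s, if anything falls off the work surface, if the arm or the gripper's body presses on something with over 40 N, if the wrist force passes 120 N, or if a joint passes its speed limit or range.

### The arm

A 7-joint arm with a two-finger parallel gripper is mounted at the origin on the work surface. World frame = base frame: x ahead of the robot, y to its left, z up, the work surface at z = 0. Lengths are in m, angles in rad, forces in N, time in s.
With the tool pointing down it reaches from about 0.35 to 0.9 m from the base axis. Payload 7.2 kg.
Tool frame: the origin (TCP) lies at the very end of the fingers, on their centre line; the grasp point (between the pads) lies 19 mm behind it (env.hold_point_z is the distance from the TCP to the grasp point, in m); z points along the fingers, y is the direction in which the jaws open and shut (so a half turn about z gives the same grasp; the last joint's range is limited). The gripper opens to 88 mm and grips with 3 to 60 N. Pads are 20 mm wide; open, the fingers measure 115 mm over their backs; the gripper's body (75 mm by 178 mm) begins 61 mm behind the grasp point.
Start: joints at [-1.177, 0.411, -0.013, 1.596, 0.006, 1.134, -0.082], TCP at [0.278, 0.56, 0.223] pointing down, gripper open.
Joint ranges: [-2.95, 2.95], [-0.29, 1.99], [-1.47, 1.44], [0.14, 2.54], [-1.03, 4.17], [0.13, 1.85], [-2.86, 2.86]. Speed limits (rad/s): [2.39, 2.39, 3.01, 3.01, 3.14, 3.14, 3.14].

### API

Orientations are given as a unit quaternion [w, x, y, z].
In Python, from rig import readout, eyes, job, env gives the robot as it stands.
- The arm moves only by the tool jog_arm, never from a script. Its argument "plan" is one flat list of numbers, 4 for each row, row after row: the shift along the tool's x, y, z in mm, then the turn about the tool's z in rad. In form: [dx, dy, dz, spin, dx, dy, dz, spin, ...]. A call has 1 to 8 rows; each row is the pose to reach, as a shift and turn from the pose commanded when the call began, along the tool's axes at that moment; what a row does not reach only later rows make up. A row lasts 1/8 s, in which the tool goes at most 62.5 mm and 10.7 degrees, less where a joint would pass 70% of its speed; a pose out of reach is approached as far as the arm can. A call with a gripper value outside its range is refused whole. "fingers" is the finger opening in mm, from 0 to 87.8, set as the call begins (left out, the last holds). The fingers move at their own pace and stop on an object; "grip_force" is the grip in N (left out, the last holds). Time passes only in rows, so rows that repeat a pose let the fingers close. It gives the time, the measured TCP pose, the force and the opening at its end, in the units of the state.
- readout.get_obs(): the state, without advancing time (a new reading comes with each control period).
- eyes.camera(name): name is "scene" or "side" or "wrist"; returns a dict with "frame" (400x640x3 uint8, red, green, blue), "mtx" (3x3 intrinsics, pixels), "position" and "rotation" of the camera in the world; the wrist camera has in their place "hand_eye" (4x4, takes a point from camera to tool coordinates, whose origin is the TCP and whose axes are the flange's). Camera axes: x right, y down, z forward; pixel columns grow to the right and rows downward; lengths in m; the calibration is good to about 2 mm. A picture is of the moment at which its call begins: read the wrist's pose just before it. There is no depth.
- job.close_job(): hands the job in, once; it reports no verdict.
The state is a dict: "time_s": time; "joint_pos": joint angles; "joint_velocities": joint speeds; "joint_efforts": joint torques, N m; "tcp_pos": TCP position; "orientation": TCP orientation; "wrist_force": force on the tool from outside, world axes, zero at the start; "ft_torque": the same for the moment, N m; "finger_gap": finger opening in m.
Only numpy, scipy, OpenCV 4.12 (cv2) and the standard library are available. Lean on these libraries where they do the work, as an engineer would, in place of code of your own. Each camera call takes 0.05 s, during which the arm holds its last target.

## Working session

There is one attempt and no reset: what is moved stays moved. The work goes in short steps, Python scripts to look and compute and a tool call to move; the robot and the scene stay as the last step left them, time stands still between calls to the robot, and variables do not carry over. Pictures are saved under pics/ and viewed, and the job is handed in when it is done.

Besides the shell and the picture viewer there is one more tool, called by a JSON object that holds its "method" and its "body", one argument or row to a line. jog_arm: Moves the arm, as the interface text tells. Its arguments: {"type":"object","properties":{"plan":{"type":"array"},"fingers":{"type":"number"},"grip_force":{"type":"number"}},"required":["plan"]}

```bash
ls; mkdir -p pics; python3 - <<'E'
from rig import readout, eyes, job, env
import cv2,json
o=readout.get_obs(); print({k:o[k] for k in o})
print(env.hold_point_z)
for n in ["scene","side","wrist"]:
    c=eyes.camera(n); cv2.imwrite(f"pics/{n}0.png",c["frame"][:,:,::-1])
    print(n,{k:c[k] for k in c if k!="frame"})
E
```

```text
pics
{'time_s': 0.0, 'joint_pos': array([-1.17721886,  0.41186713, -0.01275019,  1.59701117,  0.00560758,
        1.13429124, -0.08216481]), 'joint_velocities': array([ 0.00056013,  0.00041806, -0.00092535,  0.00042735,  0.00026727,
        0.00099229, -0.00145254]), 'joint_efforts': array([-1.41029570e-03, -5.87935781e+01,  6.41162395e-01, -2.91083533e+01,
       -5.38186706e-02,  1.83898379e-02,  1.48286222e-04]), 'tcp_pos': array([0.27826383, 0.55909299, 0.22184274]), 'orientation': array([-1.26953486e-04,  2.28795063e-01,  9.73474307e-01, -7.60067901e-04]), 'wrist_force': array([ 0.26648595, -0.52721832, -0.90664506]), 'ft_torque': array([0.02007243, 0.00655885, 0.00836559]), 'finger_gap': 0.08790877309532023}
0.0187
scene {'mtx': array([[502.85511319,   0.        , 313.62771973],
       [  0.        , 502.85511319, 199.52090373],
       [  0.        ,   0.        ,   1.        ]]), 'position': array([ 1.31527388, -0.53579856,  0.75426256]), 'rotation': array([-0.38787348,  0.79786428,  0.41559477, -0.20061839])}
side {'mtx': array([[367.72178919,   0.        , 312.91257846],
       [  0.        , 367.72178919, 201.86743685],
       [  0.        ,   0.        ,   1.        ]]), 'position': array([ 0.11677911, -0.47167632,  0.51691419]), 'rotation': array([-0.42988261,  0.81361718, -0.34943614,  0.17641546])}
wrist {'mtx': array([[283.37009867,   0.        , 326.67337841],
       [  0.        , 283.37009867, 196.75872346],
       [  0.        ,   0.        ,   1.        ]]), 'hand_eye': array([[-1.00579779e-03, -9.64615158e-01, -2.63659982e-01,
         7.09267509e-02],
       [ 9.99999479e-01, -1.01643351e-03, -9.60710338e-05,
         7.19067615e-04],
       [-1.75321266e-04, -2.63659941e-01,  9.64615677e-01,
        -1.61465551e-01],
       [ 0.00000000e+00,  0.00000000e+00,  0.00000000e+00,
         1.00000000e+00]])}
```

View pics/scene0.png

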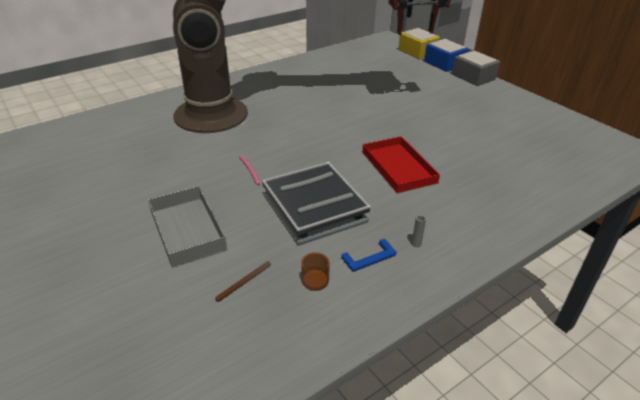

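View pics/side0.png

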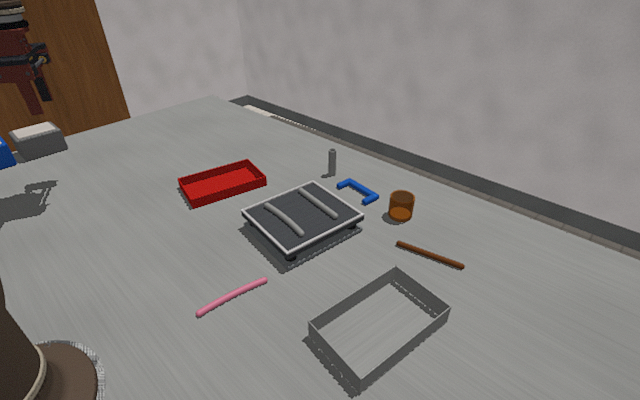

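View pics/wrist0.png

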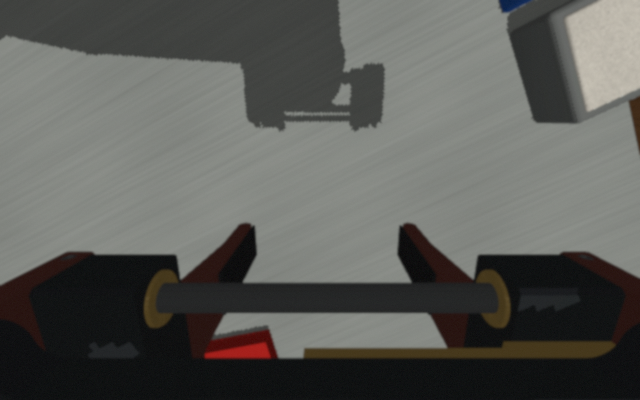

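```bash
cat > h.py <<'E'
import numpy as np,cv2
from scipy.spatial.transform import Rotation as R
from rig import readout, eyes, job, env
def q2r(q): q=np.asarray(q); return R.from_quat([q[1],q[2],q[3],q[0]]).as_matrix()
def camcal(c,o=None):
    if 'position' in c: return c['mtx'],np.asarray(c['position']),q2r(c['rotation'])
    T=np.eye(4);T[:3,:3]=q2r(o['orientation']);T[:3,3]=o['tcp_pos'];T=T@c['hand_eye']
    return c['mtx'],T[:3,3],T[:3,:3]
def atz(c,uv,z,o=None):
    K,p,Rm=camcal(c,o); d=Rm@np.linalg.inv(K)@np.array([uv[0],uv[1],1.]); return p+d*(z-p[2])/d[2]
def proj(c,P,o=None):
    K,p,Rm=camcal(c,o); x=K@(Rm.T@(np.asarray(P)-p)); return x[:2]/x[2]
E
python3 - <<'E'
import cv2
a=cv2.imread('pics/scene0.png')[150:250,245:385]; cv2.imwrite('pics/scene0c.png',cv2.resize(a,None,fx=5,fy=5,interpolation=cv2.INTER_CUBIC))
a=cv2.imread('pics/side0.png')[170:280,230:375]; cv2.imwrite('pics/side0c.png',cv2.resize(a,None,fx=5,fy=5,interpolation=cv2.INTER_CUBIC))
E
```

```text
(no output)
```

View pics/scene0c.png

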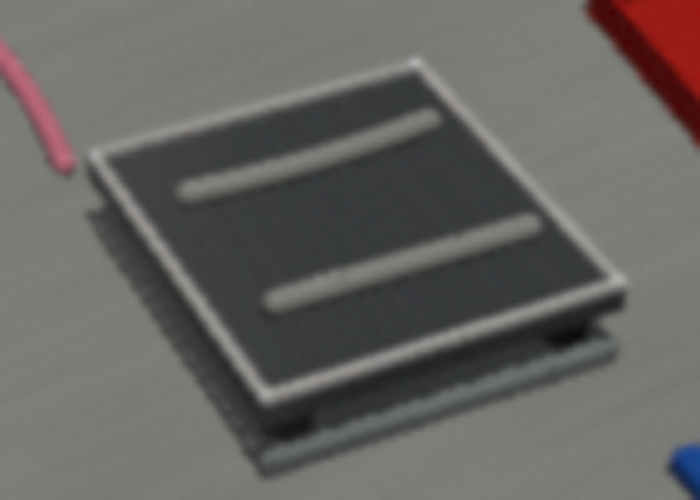

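View pics/side0c.png

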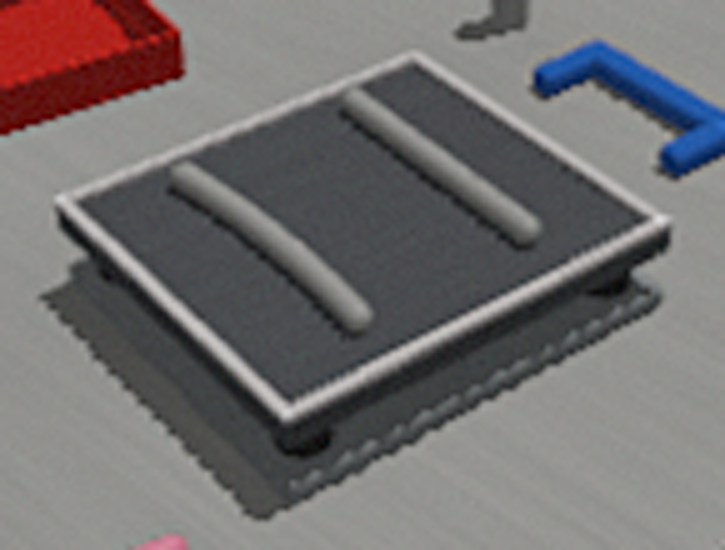

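```bash
python3 - <<'E'
from h import *
import itertools
C={n:eyes.camera(n) for n in ['scene','side']}
cr={'scene':((245,150),[(95,155),(416,63),(622,283),(268,400)]),'side':((230,170),[(290,415),(62,200),(412,57),(668,218)])}
for n,(o,l) in cr.items():
    P=np.array([atz(C[n],(o[0]+(u+.5)/5-.5,o[1]+(v+.5)/5-.5),.048)[:2] for u,v in l]); print(n,P.round(4),'c',P.mean(0),'len',np.linalg.norm(np.roll(P,-1,0)-P,axis=1))
    e=[P[2]-P[1],P[3]-P[0]]; print('yaw of x',[np.degrees(np.arctan2(a[1],a[0])) for a in e], [np.degrees(np.arctan2(*a[::-1])) for a in [P[1]-P[0],P[2]-P[3]]])
rod={'scene':[((187,191),(310,160),(430,118)),((275,300),(405,262),(532,222))],'side':[((358,318),(277,237),(182,175)),((528,232),(437,160),(355,102))]}
for n,l in rod.items():
    o=cr[n][0]
    for t in l: print(n,[atz(C[n],(o[0]+u/5,o[1]+v/5),.050)[:2].round(4) for u,v in t])
tr={'side':[(179,181),(249,161),(267,178),(190,206)]}
o=[(363,151),(402,138),(437,180),(399,188)]
print('tray side top',[atz(C['side'],p,.028).round(3) for p in tr['side']])
print('tray scene top',[atz(C['scene'],p,.028).round(3) for p in o])
print('pan',[atz(C['scene'],p,.04).round(3) for p in [(150,205),(199,188),(224,234),(176,251)]])
for n,p in [('vial',(401,219)),('troc',(331,176)),('handle',(355,192))]: print(n,atz(C['side'],p,0).round(3))
E
```

```text
scene [[ 0.4538 -0.0755]
 [ 0.4782  0.0964]
 [ 0.6722  0.0681]
 [ 0.6471 -0.1051]] c [ 0.56282126 -0.00403349] len [0.17367016 0.19604541 0.17503504 0.19550936]
yaw of x [np.float64(-8.313198395628392), np.float64(-8.713660210286807)] [np.float64(81.94580453909448), np.float64(81.7667489364562)]
side [[ 0.449  -0.0773]
 [ 0.4748  0.0971]
 [ 0.6648  0.0678]
 [ 0.6441 -0.1048]] c [ 0.55816368 -0.0042898 ] len [0.17630508 0.19231698 0.17384886 0.19707262]
yaw of x [np.float64(-8.752425149983091), np.float64(-8.011343717696132)] [np.float64(81.5818660121049), np.float64(83.14883056815815)]
scene [array([ 0.5073, -0.0562]), array([0.5199, 0.0046]), array([0.5247, 0.0718])]
scene [array([ 0.5972, -0.0671]), array([ 0.6083, -0.0042]), array([0.6178, 0.061 ])]
side [array([ 0.5043, -0.0586]), array([0.5186, 0.0045]), array([0.5208, 0.069 ])]
side [array([ 0.5933, -0.0707]), array([ 0.606 , -0.0058]), array([0.6147, 0.0551])]
tray side top [array([0.456, 0.343, 0.028]), array([0.646, 0.295, 0.028]), array([0.62 , 0.187, 0.028]), array([0.416, 0.222, 0.028])]
tray scene top [array([0.465, 0.223, 0.028]), array([0.475, 0.354, 0.028]), array([0.671, 0.288, 0.028]), array([0.642, 0.189, 0.028])]
pan [array([ 0.378, -0.329,  0.04 ]), array([ 0.383, -0.211,  0.04 ]), array([ 0.562, -0.236,  0.04 ]), array([ 0.552, -0.34 ,  0.04 ])]
vial [ 0.739 -0.145  0.   ]
troc [0.775 0.103 0.   ]
handle [0.757 0.004 0.   ]
```

```bash
cat >> h.py <<'E'
def shift(o,P):
    return (q2r(o['orientation']).T@(np.asarray(P)-o['tcp_pos'])*1000).round(1)
def yawy(o):
    y=q2r(o['orientation'])[:,1]; return np.degrees(np.arctan2(y[1],y[0]))
E
python3 - <<'E'
from h import *
o=readout.get_obs(); print(yawy(o), shift(o,[0.518,0.005,0.16]))
E
```

```text
63.543515686219926 [-461.5 -389.5   62.6]
```

{"method": "jog_arm", "body": {
  "plan": [-42,-35.4,0,0.157,-84,-70.8,0,0.314,-126,-106.2,0,0.471,-168,-141.6,0,0.628,-210,-177,0,0.785,-252,-212.4,0,0.942,-294,-248,0,1.1,-336,-283.2,0,1.256],
  "fingers": 0,
  "grip_force": 30
}}

```text
time_s: 1.25
tcp_pos: [0.4536, 0.1546, 0.2229]
orientation: [-0.0, 0.759, 0.651, 0.0]
wrist_force: [0.1, 0.3, -0.3]
finger_gap: 0.0112
```

```bash
python3 - <<'E'
from h import *
o=readout.get_obs(); print(yawy(o), shift(o,[0.518,0.005,0.16]))
E
```

```text
-8.705158731025106 [-138.2   86.3   62.8]
```

{"method": "jog_arm", "body": {
  "plan": [-46,29,0,0,-92,58,20,0,-138,86,40,0,-138,86,62,0,-138,86,62,0,-138,86,62,0]
}}

```text
time_s: 2.0
tcp_pos: [0.5182, 0.0079, 0.1613]
orientation: [0.0, 0.757, 0.654, 0.0]
wrist_force: [0.5, -0.5, 0.3]
finger_gap: 0.0008
```

```bash
python3 - <<'E'
from h import *
o=readout.get_obs(); print(yawy(o), shift(o,[0.518,0.005,0.16]),o['tcp_pos'],o['wrist_force'],o['finger_gap'])
c=eyes.camera('wrist'); cv2.imwrite('pics/w1.png',c['frame'][:,:,::-1])
np.savez('w1.npz',q=o['orientation'],t=o['tcp_pos'])
E
```

```text
-8.356734461201698 [-2.9  0.2  1.3] [0.51817861 0.00790167 0.16126025] [ 0.52593931 -0.45179594  0.32988017] 0.0008203108380294935
```

View pics/w1.png

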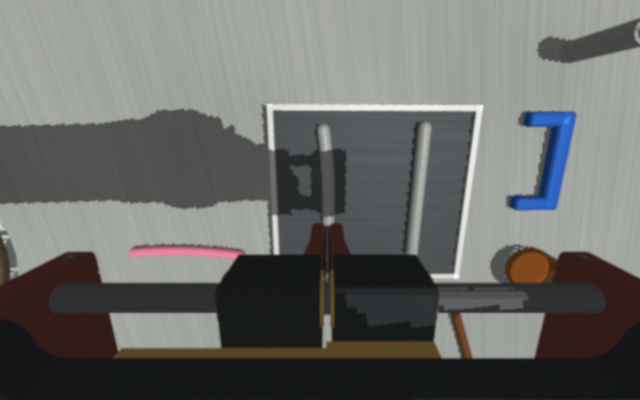

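```bash
python3 - <<'E'
from h import *
d=np.load('w1.npz'); o={'orientation':d['q'],'tcp_pos':d['t']}
c=eyes.camera('wrist')
for n,p,z in [('cFL',(268,105),.048),('cFR',(481,106),.048),('cNR',(459,277),.048),('near end',(323,127),.05),('near mid?',(329,200),.05),('far end',(425,125),.05),('far',(413,252),.05)]:
    print(n,atz(c,p,z,o).round(4))
E
```

```text
cFL [0.4782 0.0999 0.048 ]
cFR [0.6729 0.0702 0.048 ]
cNR [ 0.6483 -0.1057  0.048 ]
near end [0.5256 0.073  0.05  ]
near mid? [0.5209 0.002  0.05  ]
far end [0.62   0.0609 0.05  ]
far [ 0.6002 -0.0674  0.05  ]
```

```bash
python3 - <<'E'
from h import *
o=readout.get_obs(); print(yawy(o), o['tcp_pos'],shift(o,[0.5155,0.0072,0.062]),o['wrist_force'])
E
```

```text
-8.33533694932695 [0.51845237 0.00806954 0.16160629] [-1.4 -2.9 99.6] [-0.34273151 -0.40222063 -0.37691793]
```

{"method": "jog_arm", "body": {
  "plan": [-1.4,-3,40,0,-1.4,-3,75,0,-1.4,-3,90,0,-1.4,-3,97,0,-1.4,-3,97,0,-1.4,-3,97,0,-1.4,-3,97,0]
}}

```text
time_s: 2.98
tcp_pos: [0.5153, 0.0063, 0.0644]
orientation: [0.0, 0.757, 0.653, 0.001]
wrist_force: [0.3, -0.2, -0.7]
finger_gap: 0.0005
```

```bash
cat > s.py <<'E'
from h import *
o=readout.get_obs(); print(o['time_s'],yawy(o), o['tcp_pos'].round(5),o['wrist_force'].round(2))
E
python3 s.py
```

```text
2.975 -8.422285267652432 [0.51531 0.00633 0.06438] [ 0.25 -0.18 -0.69]
```

{"method": "jog_arm", "body": {
  "plan": [0,0,2,0,0,0,4,0,0,0,6,0,0,0,6,0,0,0,6,0]
}}

```text
time_s: 3.6
tcp_pos: [0.5148, 0.0062, 0.0576]
orientation: [-0.0, 0.757, 0.653, -0.0]
wrist_force: [0.4, -0.9, 0.2]
finger_gap: 0.0002
```

{"method": "jog_arm", "body": {
  "plan": [0,0,0.5,0,0,0,0.5,0]
}}

```text
time_s: 3.85
tcp_pos: [0.5148, 0.0063, 0.0571]
orientation: [-0.0, 0.757, 0.653, 0.0]
wrist_force: [0.8, -1.2, -0.1]
finger_gap: 0.0007
```

{"method": "jog_arm", "body": {
  "plan": [0,0,0.5,0,0,0,0.5,0]
}}

```text
time_s: 4.1
tcp_pos: [0.5148, 0.0062, 0.0566]
orientation: [-0.0, 0.757, 0.653, -0.0]
wrist_force: [-0.3, -0.3, 0.3]
finger_gap: 0.0001
```

{"method": "jog_arm", "body": {
  "plan": [0,0,0.4,0,0,0,0.4,0]
}}

```text
time_s: 4.35
tcp_pos: [0.5149, 0.0063, 0.0563]
orientation: [0.0, 0.757, 0.653, 0.0]
wrist_force: [-0.2, -0.1, 1.2]
finger_gap: 0.0006
```

{"method": "jog_arm", "body": {
  "plan": [0,0,0.4,0,0,0,0.4,0]
}}

```text
time_s: 4.6
tcp_pos: [0.515, 0.0062, 0.0559]
orientation: [0.0, 0.757, 0.653, 0.0]
wrist_force: [0.5, 0.0, 1.8]
finger_gap: 0.0002
```

{"method": "jog_arm", "body": {
  "plan": [0,0,0.3,0,0,0,0.3,0]
}}

```text
time_s: 4.85
tcp_pos: [0.515, 0.0062, 0.0557]
orientation: [0.0, 0.757, 0.653, 0.0]
wrist_force: [0.3, -0.9, 3.5]
finger_gap: 0.0006
```

{"method": "jog_arm", "body": {
  "plan": [0,0,0.2,0,0,0,0.2,0]
}}

```text
time_s: 5.1
tcp_pos: [0.515, 0.0062, 0.0554]
orientation: [0.0, 0.757, 0.653, 0.0]
wrist_force: [0.4, 0.3, 3.7]
finger_gap: 0.0003
```

{"method": "jog_arm", "body": {
  "plan": [0,1.5,0.1,0,0,3,0.1,0,0,3,0.1,0]
}}

```text
time_s: 5.48
tcp_pos: [0.5178, 0.0059, 0.0552]
orientation: [-0.0, 0.757, 0.653, 0.0]
wrist_force: [-0.6, 0.8, 4.0]
finger_gap: 0.0005
```

```bash
python3 s.py
```

```text
5.475 -8.417573649294692 [0.51783 0.00585 0.05524] [-0.6   0.79  3.98]
```

{"method": "jog_arm", "body": {
  "plan": [0,1.5,0,0,0,3,0,0,0,3,0,0]
}}

```text
time_s: 5.85
tcp_pos: [0.521, 0.0054, 0.0554]
orientation: [0.0, 0.757, 0.653, 0.0]
wrist_force: [0.0, 1.5, 4.8]
finger_gap: 0.001
```

{"method": "jog_arm", "body": {
  "plan": [0,1.5,0,0,0,3,0,0,0,3,0,0]
}}

```text
time_s: 6.22
tcp_pos: [0.5241, 0.005, 0.0554]
orientation: [0.0, 0.757, 0.653, 0.0]
wrist_force: [-0.1, 0.7, 5.3]
finger_gap: 0.0003
```

```bash
python3 s.py; python3 - <<'E'
from h import *
for n,(x0,x1,y0,y1) in {'scene':(225,405,130,250),'side':(210,390,150,280)}.items():
    c=eyes.camera(n); a=c['frame'][y0:y1,x0:x1,::-1]; cv2.imwrite(f'pics/{n}2.png',cv2.resize(a,None,fx=4,fy=4,interpolation=cv2.INTER_CUBIC))
E
```

```text
6.225 -8.416606524395641 [0.52414 0.005   0.05543] [-0.14  0.72  5.25]
```

View pics/side2.png

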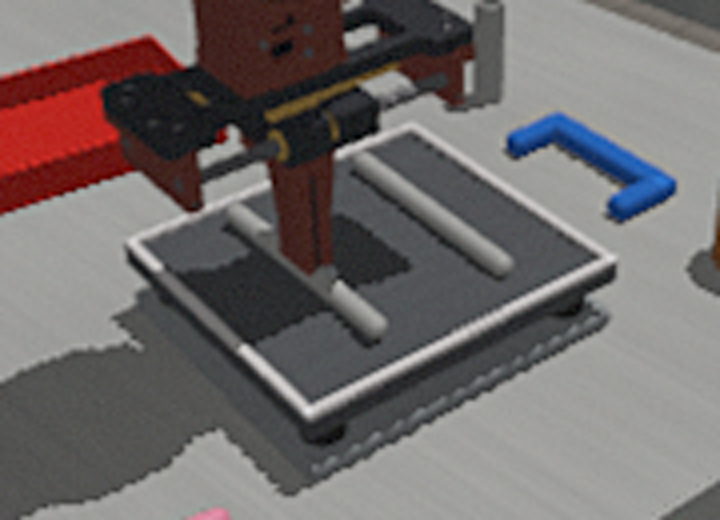

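View pics/scene2.png

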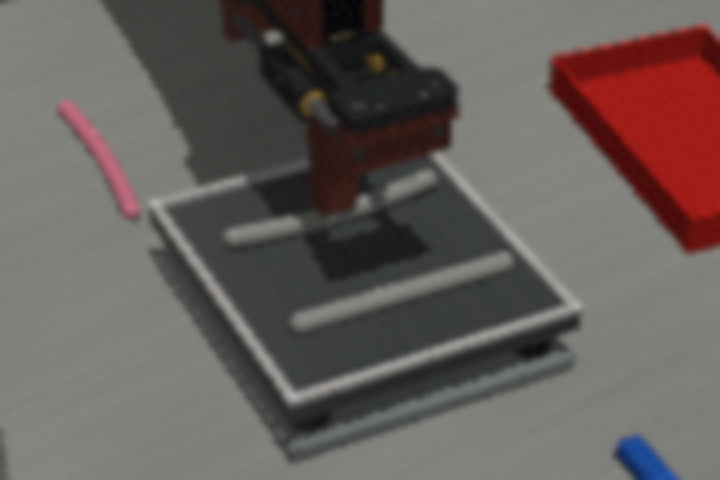

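{"method": "jog_arm", "body": {
  "plan": [0,1.5,0,0,0,3,0,0,0,3,0,0]
}}

```text
time_s: 6.7
tcp_pos: [0.5271, 0.0045, 0.0554]
orientation: [0.0, 0.757, 0.653, 0.0]
wrist_force: [0.5, 0.9, 5.7]
finger_gap: 0.0003
```

{"method": "jog_arm", "body": {
  "plan": [0,1.5,0,0,0,3,0,0,0,3,0,0]
}}

```text
time_s: 7.08
tcp_pos: [0.5301, 0.0041, 0.0553]
orientation: [0.0, 0.757, 0.653, 0.0]
wrist_force: [0.6, 0.8, 4.9]
finger_gap: 0.0008
```

{"method": "jog_arm", "body": {
  "plan": [0,1.5,0,0,0,3,0,0,0,3,0,0]
}}

```text
time_s: 7.45
tcp_pos: [0.5326, 0.0037, 0.0552]
orientation: [-0.0, 0.757, 0.653, -0.0]
wrist_force: [0.6, 0.0, 5.3]
finger_gap: 0.001
```

```bash
cat > p.py <<'E'
from h import *
import sys
t=sys.argv[1]
L=[]
for n,(x0,x1,y0,y1) in {'scene':(225,405,130,250),'side':(210,390,150,270)}.items():
    c=eyes.camera(n); a=c['frame'][y0:y1,x0:x1,::-1]; L.append(cv2.resize(a,None,fx=4,fy=2.5*0+4*.6 if 0 else 4,interpolation=cv2.INTER_CUBIC)[:, :])
im=np.vstack(L); im=cv2.resize(im,None,fx=.62,fy=.62,interpolation=cv2.INTER_AREA); cv2.imwrite(f'pics/{t}.png',im); print(im.shape)
E
python3 s.py; python3 p.py r3
```

```text
7.45 -8.419526362288988 [0.53257 0.00371 0.05521] [0.59 0.01 5.27]
(595, 446, 3)
```

View pics/r3.png

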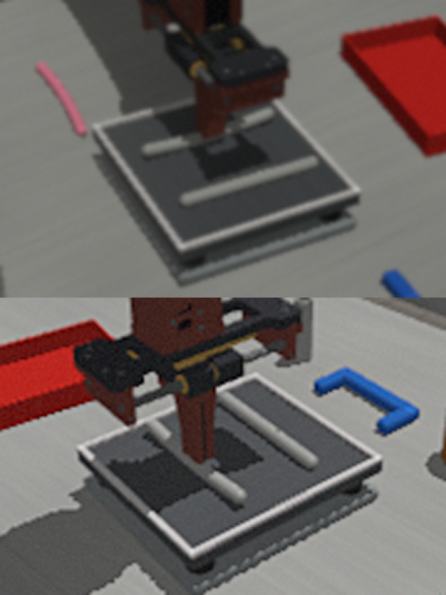

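{"method": "jog_arm", "body": {
  "plan": [0,1.5,0,0,0,3,0,0,0,3,0,0,0,3,0,0]
}}

```text
time_s: 8.05
tcp_pos: [0.5357, 0.0032, 0.0553]
orientation: [0.0, 0.757, 0.653, 0.0]
wrist_force: [0.7, 0.7, 5.3]
finger_gap: 0.0007
```

```bash
python3 s.py;python3 - <<'E'
from h import *
for n,(x0,x1,y0,y1) in {'scene':(255,375,150,240)}.items():
    c=eyes.camera(n); a=c['frame'][y0:y1,x0:x1,::-1]; cv2.imwrite(f'pics/{n}4.png',cv2.resize(a,None,fx=6,fy=6,interpolation=cv2.INTER_CUBIC))
E
```

```text
8.05 -8.423943445049618 [0.5357  0.00319 0.05527] [0.68 0.75 5.26]
```

View pics/scene4.png

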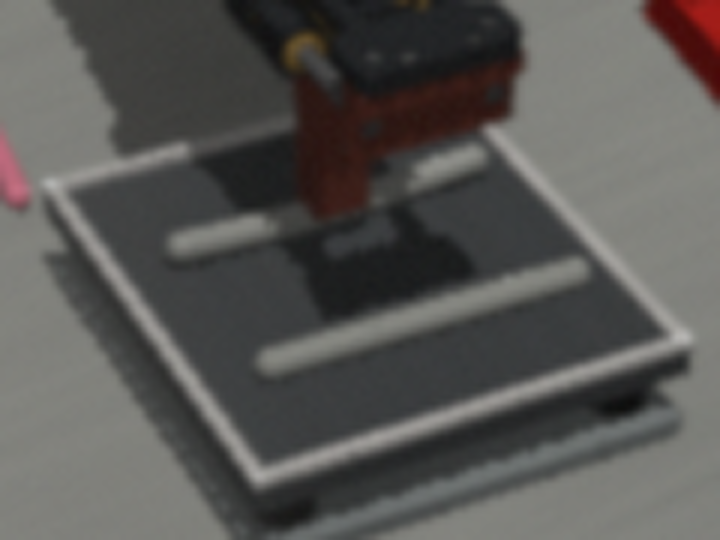

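```bash
python3 - <<'E'
from h import *
c=eyes.camera('scene')
a=np.radians(-8.5);X=np.array([np.cos(a),np.sin(a)]);Y=np.array([-X[1],X[0]]);C=np.array([.563,-.0035])
for l,pts in [('start',[(282.4,188.2),(331,173.6)]),('now',[(284.7,190.8),(335.8,175.8)])]:
  for p in pts:
    for z in (.05,.054):
        w=atz(c,p,z)[:2]-C; print(l,z,(w@X*1e3).round(1),(w@Y*1e3).round(1))
E
```

```text
start 0.05 -47.3 -60.4
start 0.054 -42.4 -62.4
start 0.05 -49.0 68.8
start 0.054 -44.0 66.1
now 0.05 -35.8 -59.6
now 0.054 -30.9 -61.7
now 0.05 -35.8 74.9
now 0.054 -30.9 72.1
```

{"method": "jog_arm", "body": {
  "plan": [0,-1.5,0,0,0,-3,0,0,0,-4.5,0,0,0,-6,0,0,0,-6,0,0]
}}

```text
time_s: 8.78
tcp_pos: [0.5296, 0.004, 0.0553]
orientation: [0.0, 0.757, 0.653, 0.0]
wrist_force: [0.8, 0.6, 5.4]
finger_gap: 0.0007
```

{"method": "jog_arm", "body": {
  "plan": [0,-1.5,0,0,0,-3,0,0,0,-4.5,0,0,0,-6,0,0,0,-6,0,0]
}}

```text
time_s: 9.4
tcp_pos: [0.5236, 0.0049, 0.0553]
orientation: [-0.0, 0.757, 0.653, -0.0]
wrist_force: [-0.7, 0.7, 6.3]
finger_gap: 0.0006
```

{"method": "jog_arm", "body": {
  "plan": [0,-1.5,0,0,0,-3,0,0,0,-4.5,0,0,0,-6,0,0,0,-6,0,0]
}}

```text
time_s: 10.02
tcp_pos: [0.5174, 0.0057, 0.0552]
orientation: [-0.0, 0.757, 0.653, -0.0]
wrist_force: [-0.4, 0.9, 5.2]
finger_gap: 0.0005
```

```bash
python3 s.py;python3 - <<'E'
from h import *
for n,(x0,x1,y0,y1) in {'scene':(255,375,150,240)}.items():
    c=eyes.camera(n); a=c['frame'][y0:y1,x0:x1,::-1]; cv2.imwrite(f'pics/{n}5.png',cv2.resize(a,None,fx=6,fy=6,interpolation=cv2.INTER_CUBIC))
E
```

```text
10.025 -8.421425406743431 [0.51736 0.00574 0.05518] [-0.43  0.85  5.25]
```

View pics/scene5.png

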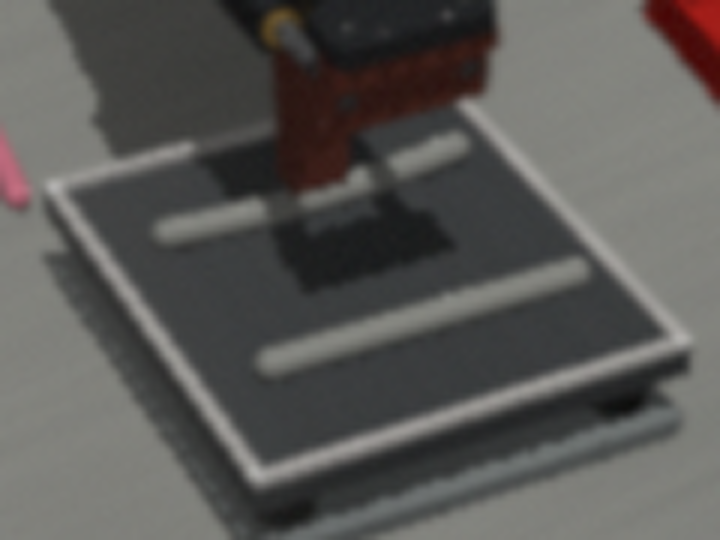

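{"method": "jog_arm", "body": {
  "plan": [0,-1.2,0,0,0,-2.2,0,0,0,-2.2,-0.5,0,0,-2.2,-2,0,0,-2.2,-30,0]
}}

```text
time_s: 10.7
tcp_pos: [0.5135, 0.0059, 0.0837]
orientation: [-0.001, 0.757, 0.653, -0.002]
wrist_force: [0.9, 0.4, 0.3]
finger_gap: 0.0003
```

```bash
python3 - <<'E'
from h import *
o=readout.get_obs();print(o['tcp_pos'])
a=np.radians(-8.4);P=np.array([.6075,-.003])-.0045*np.array([np.cos(a),np.sin(a)])
print(shift(o,[*P,.0633]))
E
```

```text
[0.51346568 0.00592185 0.08372212]
[ 5.  89.9 20. ]
```

{"method": "jog_arm", "body": {
  "plan": [3,45,0,0,5,88.5,0,0,5,88.5,12,0,5,88.5,20,0,5,88.5,22,0,5,88.5,22,0]
}}

```text
time_s: 11.45
tcp_pos: [0.603, -0.0018, 0.0632]
orientation: [-0.0, 0.757, 0.653, -0.0]
wrist_force: [-0.4, 0.7, 0.1]
finger_gap: 0.0003
```

```bash
python3 s.py; python3 - <<'E'
from h import *
c=eyes.camera('side');cv2.imwrite('pics/side6.png',cv2.resize(c['frame'][150:280,210:390,::-1],None,fx=4,fy=4,interpolation=cv2.INTER_CUBIC))
E
```

```text
11.45 -8.421022051794065 [ 0.60305 -0.00178  0.06317] [-0.36  0.75  0.07]
```

View pics/side6.png

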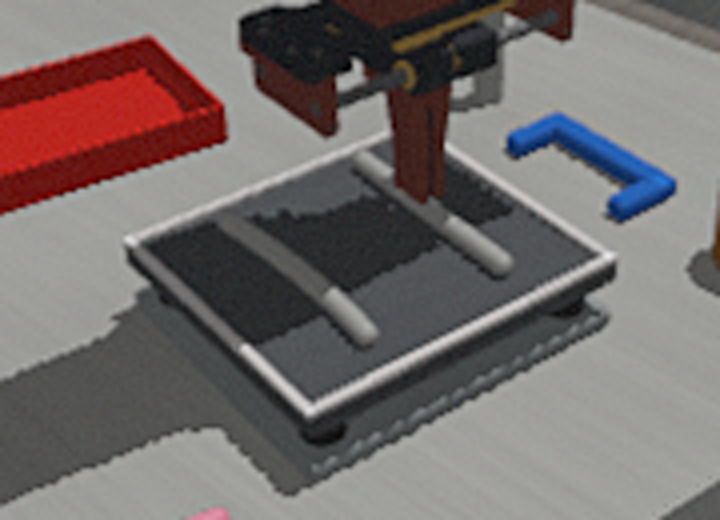

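{"method": "jog_arm", "body": {
  "plan": [0,0,2,0,0,0,4,0,0,0,6,0,0,0,6.4,0,0,0,6.4,0]
}}

```text
time_s: 12.12
tcp_pos: [0.6039, -0.0019, 0.0568]
orientation: [-0.0, 0.757, 0.653, -0.0]
wrist_force: [-0.3, 0.2, 0.1]
finger_gap: 0.0003
```

{"method": "jog_arm", "body": {
  "plan": [0,0,0.5,0,0,0,0.5,0]
}}

```text
time_s: 12.38
tcp_pos: [0.6039, -0.0019, 0.0564]
orientation: [0.0, 0.757, 0.653, 0.0]
wrist_force: [0.2, 0.1, 0.2]
finger_gap: 0.0008
```

{"method": "jog_arm", "body": {
  "plan": [0,0,0.4,0,0,0,0.4,0]
}}

```text
time_s: 12.62
tcp_pos: [0.604, -0.0019, 0.0561]
orientation: [0.0, 0.757, 0.653, 0.0]
wrist_force: [-0.4, 0.0, 1.7]
finger_gap: 0.0001
```

{"method": "jog_arm", "body": {
  "plan": [0,0,0.4,0,0,0,0.4,0]
}}

```text
time_s: 12.88
tcp_pos: [0.6042, -0.0019, 0.0558]
orientation: [0.0, 0.757, 0.653, 0.0]
wrist_force: [0.5, -0.1, 1.9]
finger_gap: 0.0004
```

{"method": "jog_arm", "body": {
  "plan": [0,0,0.3,0,0,0,0.3,0]
}}

```text
time_s: 13.12
tcp_pos: [0.6042, -0.0019, 0.0555]
orientation: [0.0, 0.757, 0.653, 0.0]
wrist_force: [-0.4, 0.4, 4.2]
finger_gap: 0.0003
```

{"method": "jog_arm", "body": {
  "plan": [0,1.5,0.1,0,0,3,0.1,0,0,3,0.1,0]
}}

```text
time_s: 13.5
tcp_pos: [0.607, -0.0024, 0.0553]
orientation: [-0.0, 0.757, 0.653, 0.0]
wrist_force: [-0.0, 0.4, 5.7]
finger_gap: 0.0002
```

{"method": "jog_arm", "body": {
  "plan": [0,1.5,0,0,0,3,0,0,0,4.5,0,0,0,4.5,0,0]
}}

```text
time_s: 14.0
tcp_pos: [0.6118, -0.0031, 0.0554]
orientation: [0.0, 0.757, 0.653, 0.0]
wrist_force: [-0.5, -0.5, 5.3]
finger_gap: 0.0005
```

{"method": "jog_arm", "body": {
  "plan": [0,1.5,0,0,0,3,0,0,0,4.5,0,0,0,4.5,0,0]
}}

```text
time_s: 14.5
tcp_pos: [0.6163, -0.0039, 0.0555]
orientation: [0.0, 0.757, 0.653, 0.0]
wrist_force: [-0.4, -0.3, 6.4]
finger_gap: 0.0006
```

{"method": "jog_arm", "body": {
  "plan": [0,1.5,0,0,0,3,0,0,0,4.5,0,0,0,4.5,0,0]
}}

```text
time_s: 15.0
tcp_pos: [0.6203, -0.0045, 0.0552]
orientation: [0.0, 0.757, 0.653, -0.0]
wrist_force: [-0.6, -0.6, 4.9]
finger_gap: 0.0004
```

{"method": "jog_arm", "body": {
  "plan": [0,1.5,0,0,0,3,0,0,0,4.5,0,0,0,4.5,0,0]
}}

```text
time_s: 15.5
tcp_pos: [0.625, -0.0052, 0.0553]
orientation: [0.0, 0.757, 0.653, 0.0]
wrist_force: [0.2, -0.4, 5.7]
finger_gap: 0.0007
```

```bash
python3 s.py;python3 - <<'E'
from h import *
for n,(x0,x1,y0,y1) in {'scene':(255,375,150,240)}.items():
    c=eyes.camera(n); a=c['frame'][y0:y1,x0:x1,::-1]; cv2.imwrite(f'pics/{n}7.png',cv2.resize(a,None,fx=6,fy=6,interpolation=cv2.INTER_CUBIC))
E
```

```text
15.5 -8.432745107430412 [ 0.62497 -0.00523  0.05526] [ 0.25 -0.42  5.65]
```

View pics/scene7.png

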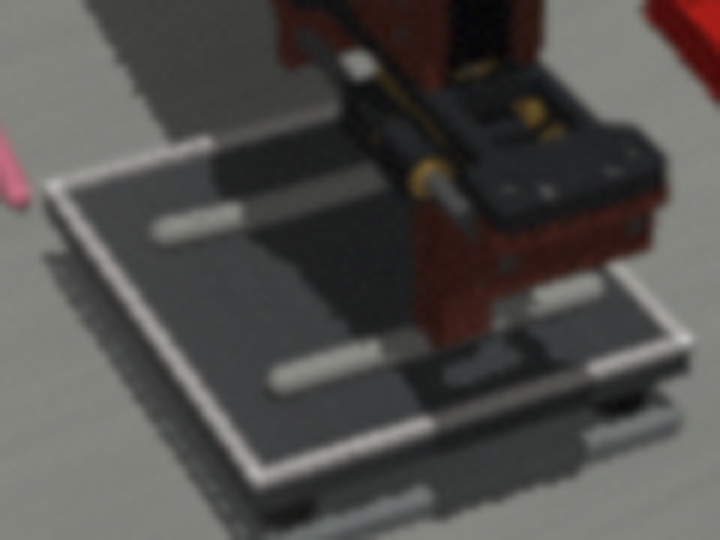

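{"method": "jog_arm", "body": {
  "plan": [0,-1.5,0,0,0,-3,0,0,0,-4.5,0,0,0,-6,0,0,0,-7,0,0,0,-7,0,0]
}}

```text
time_s: 16.3
tcp_pos: [0.6179, -0.004, 0.0553]
orientation: [0.0, 0.757, 0.653, 0.0]
wrist_force: [0.2, -0.9, 5.3]
finger_gap: 0.0003
```

{"method": "jog_arm", "body": {
  "plan": [0,-1.5,0,0,0,-3,0,0,0,-4.5,0,0,0,-6,0,0,0,-7,0,0,0,-7,0,0]
}}

```text
time_s: 17.05
tcp_pos: [0.611, -0.0028, 0.0554]
orientation: [0.0, 0.757, 0.653, 0.0]
wrist_force: [-0.4, -0.4, 7.1]
finger_gap: 0.001
```

{"method": "jog_arm", "body": {
  "plan": [0,-1.5,0,0,0,-3,0,0,0,-4.5,0,0,0,-6,0,0,0,-7,0,0,0,-7,0,0]
}}

```text
time_s: 17.8
tcp_pos: [0.604, -0.0017, 0.0553]
orientation: [0.0, 0.757, 0.653, 0.0]
wrist_force: [0.2, -0.4, 5.2]
finger_gap: 0.0004
```

{"method": "jog_arm", "body": {
  "plan": [0,0,-0.5,0,0,0,-1.5,0,0,0,-30,0,0,0,-80,0,0,0,-100,0,0,0,-100,0]
}}

```text
time_s: 18.55
tcp_pos: [0.6042, -0.0017, 0.156]
orientation: [0.0, 0.757, 0.653, 0.001]
wrist_force: [-0.0, 0.4, -0.4]
finger_gap: 0.0006
```

```bash
python3 - <<'E'
from h import *
for n,(x0,x1,y0,y1) in {'scene':(255,375,150,240)}.items():
    c=eyes.camera(n); a=c['frame'][y0:y1,x0:x1,::-1]; cv2.imwrite(f'pics/{n}8.png',cv2.resize(a,None,fx=6,fy=6,interpolation=cv2.INTER_CUBIC))
o=readout.get_obs();c=eyes.camera('wrist');cv2.imwrite('pics/w8.png',c['frame'][:,:,::-1]);np.savez('w8.npz',q=o['orientation'],t=o['tcp_pos'])
c=eyes.camera('side');cv2.imwrite('pics/side8.png',cv2.resize(c['frame'][140:280,150:390,::-1],None,fx=3,fy=3,interpolation=cv2.INTER_CUBIC))
E
python3 s.py
```

```text
18.7 -8.408688210460285 [ 0.60279 -0.00168  0.15354] [-0.7   0.34 -0.86]
```

View pics/scene8.png

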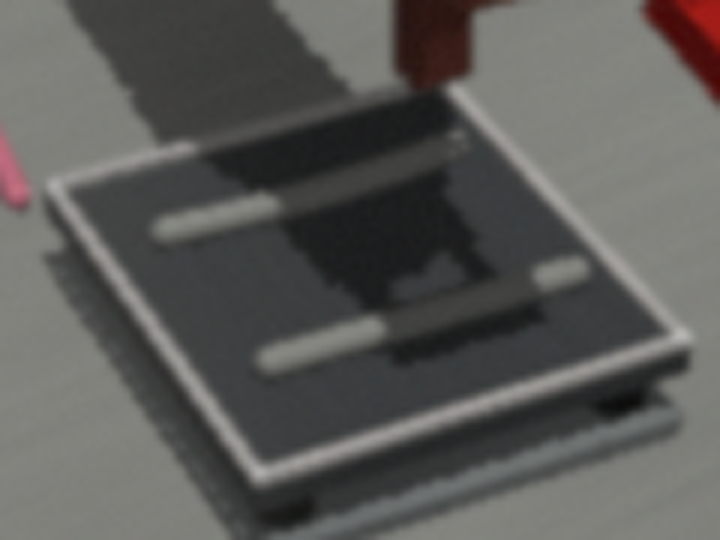

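View pics/w8.png

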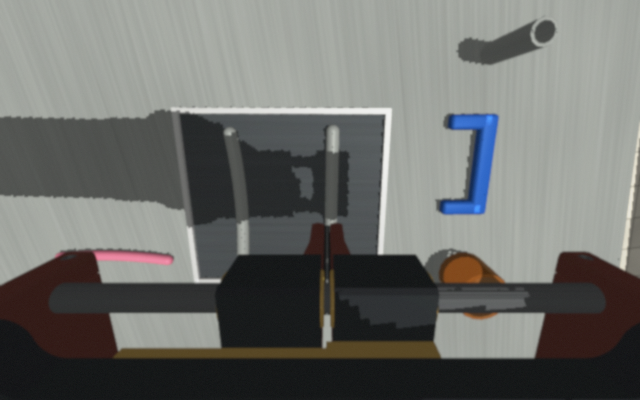

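View pics/side8.png

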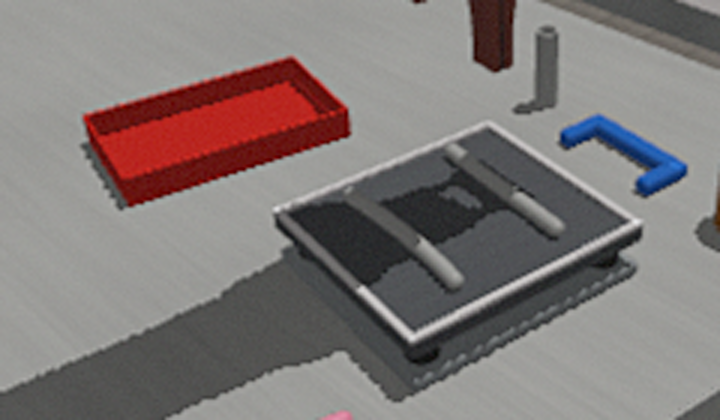

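```bash
python3 - <<'E'
from h import *
from scipy.optimize import least_squares
d=np.load('w8.npz');o={'orientation':d['q'],'tcp_pos':d['t']};c=eyes.camera('wrist')
for p in [(230,131),(239,190),(243,250),(333,130),(331,215)]: print(p,atz(c,p,.05,o).round(4))
f={'scene':cv2.imread('pics/scene0.png'),'side':cv2.imread('pics/side0.png')}
masks={}
for n,im in f.items():
    h=cv2.cvtColor(im,cv2.COLOR_BGR2HSV); m=((h[...,0]<6)|(h[...,0]>174))&(h[...,1]>190)&(h[...,2]>50)
    k,l,s,_=cv2.connectedComponentsWithStats(m.astype(np.uint8)); i=1+s[1:,4].argmax(); masks[n]=(l==i); print(n,s[i])
cams={n:eyes.camera(n) for n in f}
def corners(x):
    c,s=np.cos(x[2]),np.sin(x[2]); return np.array([[x[0]+c*a-s*b,x[1]+s*a+c*b,z] for a in(-.1,.1) for b in(-.06,.06) for z in (0,.028)])
def iou(x,show=False):
    r=0
    for n in f:
        P=np.array([proj(cams[n],q) for q in corners(x)]); hull=cv2.convexHull((P*16+0).astype(np.int32))
        m=np.zeros((400,640),np.uint8); cv2.fillConvexPoly(m,hull,1,shift=4)
        I=(m.astype(bool)&masks[n]).sum();U=(m.astype(bool)|masks[n]).sum(); r+=1-I/U
        if show: print(n,I/U)
    return r
from scipy.optimize import minimize
b=None
for y in np.radians([-20,-12,-5,5]):
    s=minimize(iou,[.55,.26,y],method='Nelder-Mead',options=dict(initial_simplex=np.array([[.55,.26,y],[.57,.26,y],[.55,.28,y],[.55,.26,y+.15]])))
    if b is None or s.fun<b.fun:b=s
print(b.x,np.degrees(b.x[2]));iou(b.x,True)
E
```

```text
(230, 131) [0.5261 0.0727 0.05  ]
(239, 190) [0.5216 0.0171 0.05  ]
(243, 250) [ 0.5113 -0.0454  0.05  ]
(333, 130) [0.6195 0.0597 0.05  ]
(331, 215) [ 0.606  -0.0213  0.05  ]
scene [ 364  137   75   55 2389]
side [ 178  160   89   49 2435]
[ 0.54309392  0.28219488 -0.26584831] -15.231985915108872
scene 0.8744509516837482
side 0.9061102831594635
```

```bash
python3 - <<'E'
from h import *
o=readout.get_obs();print(o['tcp_pos'],shift(o,[.5205,.0065,.08]))
E
```

```text
[ 0.60310268 -0.00189631  0.1537669 ] [ -3.7 -82.8  74. ]
```

{"method": "jog_arm", "body": {
  "plan": [-2,-40,0,0,-3.7,-83,10,0,-3.7,-83,50,0,-3.7,-83,74,0,-3.7,-83,76,0,-3.7,-83,76,0],
  "fingers": 40
}}

```text
time_s: 19.6
tcp_pos: [0.5215, 0.0064, 0.0794]
orientation: [0.0, 0.757, 0.653, -0.0]
wrist_force: [-0.3, 0.2, 0.6]
finger_gap: 0.0401
```

```bash
python3 s.py; python3 - <<'E'
from h import *
o=readout.get_obs();c=eyes.camera('wrist');cv2.imwrite('pics/w9.png',c['frame'][:,:,::-1])
print(shift(o,[.5205,.0065,.047]), proj(c,[.5205,.0065,.05],o))
E
```

```text
19.6 -8.439528284987738 [0.52145 0.00636 0.07939] [-0.26  0.19  0.63]
[ 0.  -1.  32.4] [323.82911738 223.87634357]
```

View pics/w9.png

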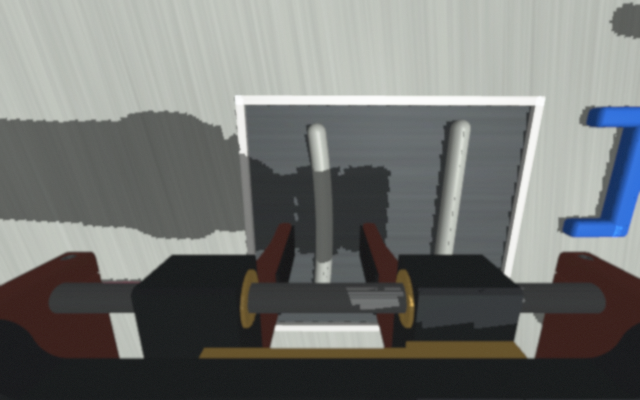

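{"method": "jog_arm", "body": {
  "plan": [0,-1,12,0,0,-1,24,0,0,-1,30,0,0,-1,32.5,0,0,-1,32.5,0]
}}

```text
time_s: 20.27
tcp_pos: [0.5202, 0.0066, 0.0465]
orientation: [-0.0, 0.757, 0.653, -0.0]
wrist_force: [0.5, -0.0, 0.8]
finger_gap: 0.04
```

```bash
python3 s.py
```

```text
20.275 -8.431027064256918 [0.52018 0.00664 0.04648] [ 0.53 -0.04  0.83]
```

{"method": "jog_arm", "body": {
  "plan": [0,0,0,0,0,0,0,0,0,0,0,0,0,0,0,0,0,0,0,0,0,0,0,0,0,0,0,0,0,0,0,0],
  "fingers": 5,
  "grip_force": 25
}}

```text
time_s: 21.28
tcp_pos: [0.5202, 0.0068, 0.0467]
orientation: [-0.0, 0.757, 0.653, 0.0]
wrist_force: [1.3, 1.0, 0.9]
finger_gap: 0.0114
```

{"method": "jog_arm", "body": {
  "plan": [0,0,-1,0,0,0,-3,0,0,0,-6,0,0,0,-12,0,0,0,-12,0],
  "grip_force": 40
}}

```text
time_s: 21.9
tcp_pos: [0.5207, 0.0068, 0.0593]
orientation: [0.0, 0.757, 0.653, 0.0]
wrist_force: [0.1, 0.3, -1.5]
finger_gap: 0.0107
```

```bash
python3 s.py; python3 p.py g10
```

```text
21.9 -8.418916836783936 [0.52065 0.00682 0.05925] [ 0.07  0.27 -1.51]
(595, 446, 3)
```

View pics/g10.png

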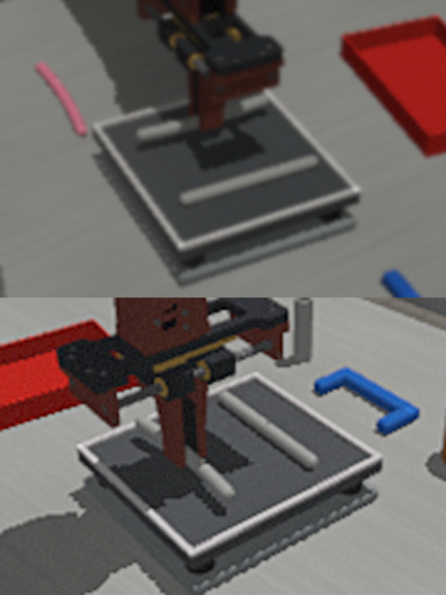

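{"method": "jog_arm", "body": {
  "plan": [0,0,-40,0,0,0,-80,0,40,-4,-90,-0.18,85,-7,-90,-0.36,130,-10,-90,-0.54,175,-14,-90,-0.72,220,-17,-90,-0.9,264,-20,-90,-1.08]
}}

```text
time_s: 23.0
tcp_pos: [0.5389, 0.2723, 0.1485]
orientation: [-0.0, 0.311, 0.951, -0.0]
wrist_force: [0.7, -0.5, -1.0]
finger_gap: 0.0109
```

{"method": "jog_arm", "body": {
  "plan": [0,0,0,-0.18,0,0,0,-0.36,0,0,0,-0.37,0,0,0,-0.37]
}}

```text
time_s: 23.5
tcp_pos: [0.5391, 0.2705, 0.1485]
orientation: [-0.0, 0.136, 0.991, -0.0]
wrist_force: [-0.4, -0.2, -2.0]
finger_gap: 0.011
```

```bash
python3 s.py; python3 - <<'E'
from h import *
o=readout.get_obs();c=eyes.camera('wrist');cv2.imwrite('pics/w11.png',c['frame'][:,:,::-1]);np.savez('w11.npz',q=o['orientation'],t=o['tcp_pos'])
print(o['joint_pos'])
for n in('scene','side'):
    d=eyes.camera(n);cv2.imwrite(f'pics/{n}11.png',d['frame'][:,:,::-1])
E
```

```text
23.5 74.42060860593756 [0.53909 0.27054 0.14852] [-0.36 -0.21 -1.99]
[-0.61191141  0.44426831  0.08976744  1.73774611 -0.04714095  0.9619246
  0.79505215]
```

View pics/w11.png

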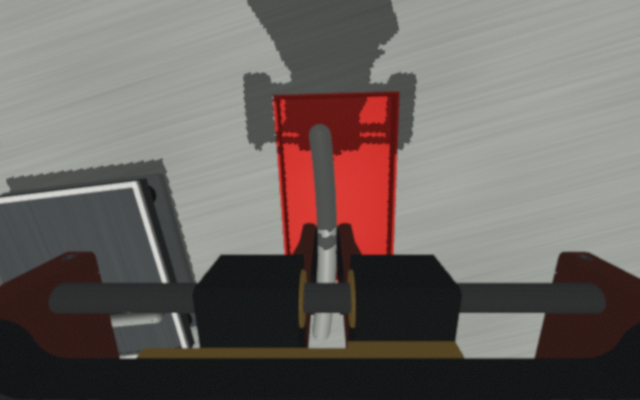

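View pics/scene11.png

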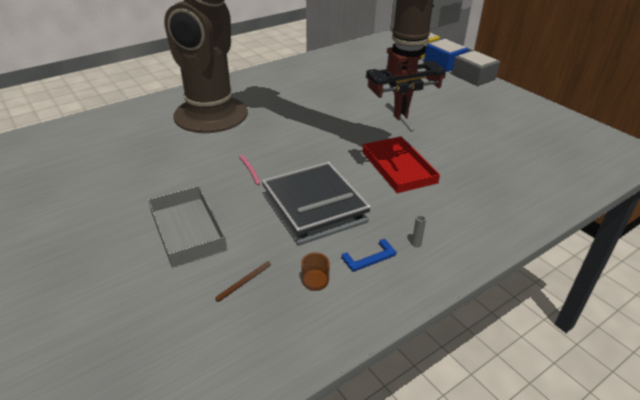

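View pics/side11.png

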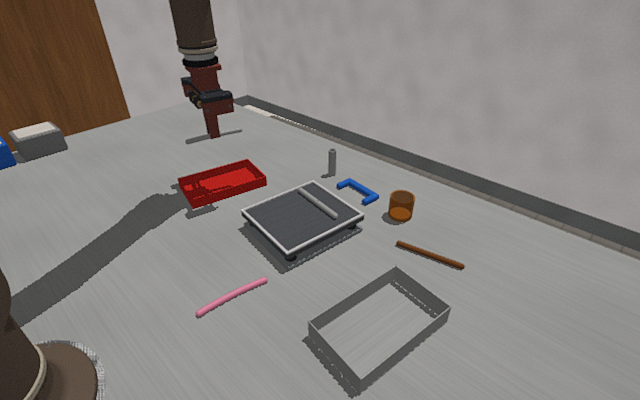

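```bash
python3 - <<'E'
from h import *
d=np.load('w11.npz');o={'orientation':d['q'],'tcp_pos':d['t']};c=eyes.camera('wrist')
P={k:atz(c,k,.028,o) for k in [(275,96),(399,93),(286,254),(391,254)]}
for k,v in P.items(): print(k,v.round(4))
a=P[(275,96)];b=P[(399,93)];l=P[(286,254)];r=P[(391,254)]
w=np.linalg.norm(a-b);print('w',w)
for e in (l-a,r-b): print(np.degrees(np.arctan2(e[1],e[0])))
u=(b-a)/w; print('edge',np.degrees(np.arctan2(u[1],u[0])))
yaw=np.radians(np.degrees(np.arctan2(u[1],u[0]))-90)
for y in (yaw,np.arctan2(*(l-a+r-b)[:2][::-1])):
    C=(a+b)/2+.1*np.array([np.cos(y),np.sin(y),0]); print('C',C,np.degrees(y), shift(o,[C[0],C[1],.03]))
E
```

```text
(275, 96) [0.4376 0.249  0.028 ]
(399, 93) [0.4664 0.3618 0.028 ]
(286, 254) [0.5957 0.2091 0.028 ]
(391, 254) [0.6265 0.3195 0.028 ]
w 0.11644837284798895
-14.167719485609453
-14.805894957126975
edge 75.67062249356712
C [0.54885667 0.2806531  0.028     ] -14.329377506432879 [ -6.7  12.4 118.5]
C [0.5487872  0.28038269 0.028     ] -14.489344877938086 [ -6.7  12.1 118.5]
```

{"method": "jog_arm", "body": {
  "plan": [-6.7,12.2,20,-0.02,-6.7,12.2,50,-0.02,-6.7,12.2,80,-0.02,-6.7,12.2,105,-0.02,-6.7,12.2,120,-0.02,-6.7,12.2,130,-0.02,-6.7,12.2,134,-0.02,-6.7,12.2,134,-0.02]
}}

```text
time_s: 24.7
tcp_pos: [0.549, 0.281, 0.015]
orientation: [0.0, 0.124, 0.992, 0.0]
wrist_force: [-0.1, 0.5, -1.1]
finger_gap: 0.011
```

```bash
python3 s.py; python3 - <<'E'
from h import *
L=[]
for n,(x0,x1,y0,y1) in {'scene':(345,455,95,205),'side':(160,290,90,220)}.items():
    c=eyes.camera(n); L.append(cv2.resize(c['frame'][y0:y1,x0:x1,::-1],(390,390),interpolation=cv2.INTER_CUBIC))
cv2.imwrite('pics/t12.png',np.hstack(L))
E
```

```text
24.7 75.79755724107461 [0.54904 0.28097 0.015  ] [-0.05  0.46 -1.09]
```

View pics/t12.png

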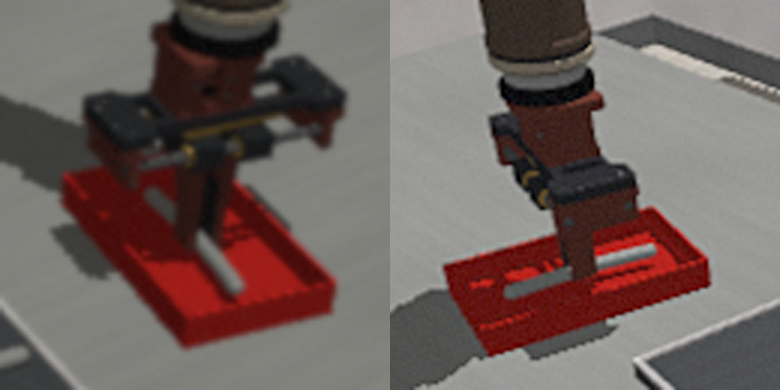

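Well centred in the tray. Lower the last centimetre.

{"method": "jog_arm", "body": {
  "plan": [0,0,2,0,0,0,4,0,0,0,6,0,0,0,7.5,0,0,0,7.5,0,0,0,7.5,0]
}}

```text
time_s: 25.55
tcp_pos: [0.5488, 0.2809, 0.0071]
orientation: [0.0, 0.124, 0.992, 0.0]
wrist_force: [0.1, -0.2, -1.2]
finger_gap: 0.0113
```

{"method": "jog_arm", "body": {
  "plan": [0,0,0.7,0,0,0,0.7,0,0,0,0.7,0]
}}

```text
time_s: 25.92
tcp_pos: [0.5488, 0.2808, 0.0065]
orientation: [0.0, 0.124, 0.992, 0.0]
wrist_force: [0.5, 0.5, -0.5]
finger_gap: 0.0109
```

{"method": "jog_arm", "body": {
  "plan": [0,0,0.7,0,0,0,0.7,0,0,0,0.7,0]
}}

```text
time_s: 26.3
tcp_pos: [0.5489, 0.2809, 0.0059]
orientation: [0.0, 0.124, 0.992, 0.0]
wrist_force: [0.1, -0.4, 0.9]
finger_gap: 0.0112
```

{"method": "jog_arm", "body": {
  "plan": [0,0,0.2,0,0,0,0.2,0,0,0,0.2,0,0,0,0.2,0,0,0,0.2,0],
  "fingers": 34
}}

```text
time_s: 26.92
tcp_pos: [0.5488, 0.2808, 0.0055]
orientation: [-0.0, 0.124, 0.992, -0.0]
wrist_force: [-0.1, 0.2, -0.4]
finger_gap: 0.0339
```

{"method": "jog_arm", "body": {
  "plan": [0,0,-5,0,0,0,-15,0,0,0,-40,0,0,0,-90,0,0,0,-140,0,0,0,-160,0,0,0,-160,0]
}}

```text
time_s: 27.8
tcp_pos: [0.5498, 0.2814, 0.1681]
orientation: [0.002, 0.124, 0.992, 0.001]
wrist_force: [0.7, -0.3, -0.3]
finger_gap: 0.034
```

```bash
python3 s.py; python3 - <<'E'
from h import *
o=readout.get_obs();c=eyes.camera('wrist');cv2.imwrite('pics/w13.png',c['frame'][:,:,::-1])
L=[]
for n,(x0,x1,y0,y1) in {'scene':(245,455,95,255),'side':(160,390,120,280)}.items():
    c=eyes.camera(n); L.append(cv2.resize(c['frame'][y0:y1,x0:x1,::-1],(400,300),interpolation=cv2.INTER_CUBIC))
    cv2.imwrite(f'pics/{n}13.png',c['frame'][:,:,::-1])
cv2.imwrite('pics/t13.png',np.hstack(L))
E
```

```text
27.8 75.79544632113253 [0.54982 0.28136 0.16809] [ 0.69 -0.29 -0.35]
```

View pics/t13.png

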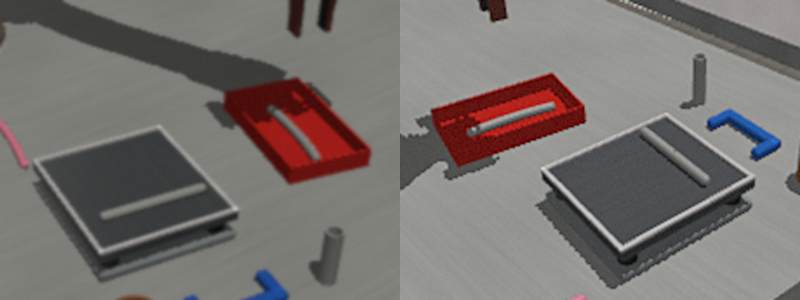

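View pics/w13.png

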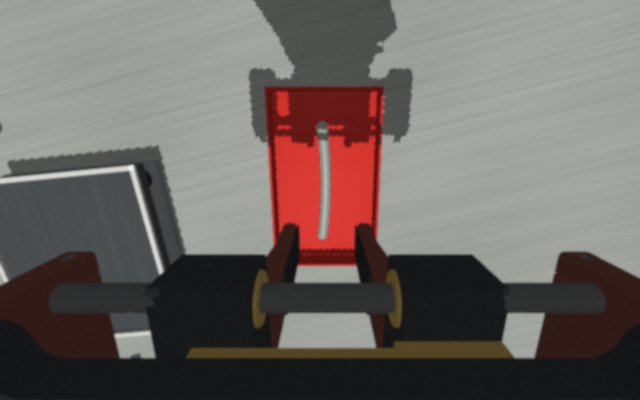

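View pics/scene13.png

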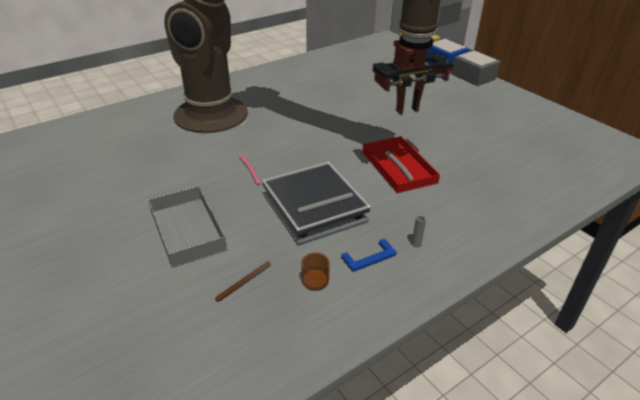

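The wrist picture shows the visibly bowed rod flat and centred in the tray, running from (322,130) to (322,238). The straight rod is on the plate in the scene picture, from (300,209) to (352,196). The other items look unmoved and the gripper is clear, so I'm handing in.

```bash
python3 - <<'E'
from rig import job
print(job.close_job())
E
```

```text
the job is handed in; nothing more can be done
None
```

The bent dilator, which was the one nearer the robot, is lying flat in the red tray. The true one is still on the plate. I handed the job in at about 28 s; it reported no verdict.

- **Rolling:** I pressed the middle of the nearer dilator, then the farther one, at about 4–6 N. I rolled each forward about 100° and back. The angle is worked out from roughly 21 mm of fingertip travel and agrees roughly with how far the rod moved in the scene pictures; I had no direct reading of it. The highest force reading was 7.1 N, but I only saw the force at the end of each short move, not throughout.
- **Which one is bent:** the evidence is visual. The nearer rod showed a bow of about 4 mm in all three cameras, and the farther one looked straight. The force readings did not separate them, because I rolled both forward, the way the bent rod's middle stays down. I did not roll the bent one the other way to feel it rise, because that risked pressing too hard.
- **Placing:** I lowered the bent rod until the wrist force showed it touching the tray floor, and only then opened the fingers.
- **Last pictures:** the bowed rod lies flat and centred in the tray and the straight one is on the plate. The pan, vial holder, trocar sleeve and container handle look unmoved, and the gripper is well clear. I judged these from the pictures and did not measure them again.

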